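Square up sign blanks for spray glue

ROBOT

A 6-joint arm with a two-finger parallel gripper is mounted at the origin on the work surface. World frame = base frame: x ahead of the robot, y to its left, z up, the work surface at z = 0. Lengths are in m, angles in degrees, forces in N, time in s.
With the tool pointing down it reaches from about 0.35 to 0.875 m from the base axis. Payload 4.2 kg.
Tool frame: the origin (TCP) lies midway between the tips of the shut fingers; the grasp point (between the pads) lies 19 mm behind it; z points along the fingers, y is the line along which they close (so a half turn about z gives the same grasp; the last joint's range is limited). The gripper opens to 87 mm and grips with 3 to 60 N. Pads are 19 mm wide; open, the fingers measure 117 mm over their backs; the gripper's body (75 mm by 190 mm) begins 51 mm behind the grasp point.
Start: joints at [83.915, 22.042, 0.453, 0, -68.411, -14.817], TCP at [0.223, 0.584, 0.223] pointing down, gripper open.
Joint ranges: [-179.83, 179.83], [-69.29, 118.12], [-61.27, 80.66], [-181.25, 117.63], [-171.15, -9.14], [-177.46, 177.46]. Speed limits (degrees/s): [159.86, 159.86, 180, 180, 180, 180].

INTERFACE

Orientations are given as a 3x3 rotation matrix whose columns are the frame's x, y, z axes.
In Python, from station import * gives the robot as it stands.
- The arm moves only by the tool move_arm, never from a script. Its argument "targets" is text: rows parted by semicolons, each of 4 numbers parted by spaces: the shift along the world's x, y, z in units of 25 mm (1.0 is 25 mm), then the turn about the world's z in units of 5 degrees (1.0 is 5 degrees). In form: tx ty tz spin; .... A call has 1 to 10 rows; each row shifts and turns the commanded pose from where the row before left it; what a row does not reach is not made up. A row lasts 1/12 s, in which the tool goes at most 41.7 mm and 7.16 degrees, less where a joint would pass 70% of its speed; a pose out of reach is approached as far as the arm can. A call is refused whole if a number of a shift passes 1 or a number of a turn 1, either way. A call with a gripper value outside its range is refused whole. "gripper" is the finger opening in mm, from 0 to 87, set as the call begins (left out, the last holds). The fingers move at their own pace and stop on an object; the grip force is fixed at half the most. Time passes only in rows, so rows that do not move let the fingers close. It gives the time, the measured TCP pose, the force, the opening and the grip force at its end, in the units of the state.
- sense(): the state, without advancing time (a new reading comes with each control period).
- capture(name): name is "side" or "top" or "wrist"; returns a dict with "image" (480x640x3 uint8, blue, green, red), "fx", "fy", "cx", "cy" (pixels), "world_from_camera" (4x4, takes a point from camera to world coordinates); the wrist camera has in their place "hand_eye" (4x4, takes a point from camera to tool coordinates, whose origin is the TCP and whose axes are the flange's). Camera axes: x right, y up, looking along -z (the intrinsics and any distortion apply to the point x, -y, -z); pixel columns grow to the right and rows downward; lengths in m; the calibration is good to about 2 mm. A picture is of the moment at which its call begins: read the wrist's pose just before it. There is no depth.
- finish_job(): hands the job in; it is judged then, once.
The state is a dict: "time_s": time; "joints": joint angles; "joint_velocities": joint speeds; "effort": joint torques, N m; "tcp_pos": TCP position; "ee_rot": TCP orientation; "wrist_force": force on the tool from outside, world axes, zero at the start; "moment": the same for the moment, N m; "gripper_width": opening from 0.0 (shut) to 1.0 (fully open); "gripper_force": force on a finger pad.
Only numpy, scipy, OpenCV 4.12 (cv2) and the standard library are available. Lean on these libraries where they do the work, as an engineer would, in place of code of your own. Each camera call takes 0.05 s, during which the arm holds its last target. There are 200 camera calls.

TASK

Slide the three plywood blanks on the table into one tight, even row in the corner of the steel square: each with a short end flush against the long arm, long sides touching, the first one against the short arm, and finally press the row firmly into the corner for a moment. The square only lies on the table under its own weight, so feel for contact and do not shove it out of place, and do not lift the blanks. Then press the spray can's nozzle cap fully down and let it spring back, leaving the row, and the glue gun, knife and tape, undisturbed.

Things in the scene. Friction and masses are not known exactly. Their poses are not given: they have to be found in the camera images.
- square: Heavy loose steel L (1.8 kg), bars 25 mm wide, 25 mm high. Origin: its inner corner at table height. Long arm: 310 mm along -y, inner face is the plane x = 0, looking to -x (to the robot). Short arm: 110 mm along -x, inner face is the plane y = 0, looking to -y. The row belongs at x < 0, y < 0. It slips at a push of about 9 to 18 N.
- square_tip (a point): Point on the inner face of the square's long arm at table height, 300 mm from the inner corner, near the arm's free end.
- blank0: One of three alike plywood sign blanks, 84 mm (its x) by 60 mm (its y) by 18 mm high, about 70 g, lying flat and loose in front of the square's long arm. Origin: centre of its underside.
- blank1: One of three alike plywood sign blanks, 84 mm (its x) by 60 mm (its y) by 18 mm high, about 70 g, lying flat and loose in front of the square's long arm. Origin: centre of its underside.
- blank2: One of three alike plywood sign blanks, 84 mm (its x) by 60 mm (its y) by 18 mm high, about 70 g, lying flat and loose in front of the square's long arm. Origin: centre of its underside.
- can: Spray glue can, 52 mm across, standing in a fixed 90 mm square, 10 mm high plywood cradle beyond the free end of the square's long arm, with the nozzle outlet along its +y towards the row. Can and cradle cannot move. Origin: centre of the cradle's underside, on the table; can axis along z, shoulder top 151 mm above the table.
- nozzle_top (a point): Centre of the top face of the white nozzle cap (32 mm across, 18 mm high) on the can, 177 mm above the table when up; moves with the cap.
- nozzle (a joint): Travel of the nozzle cap, m: 0 up, 0.005 fully down; its spring needs about 2.5 N to start and 6.5 N fully down.
- glue_gun: Yellow glue gun lying beyond the short arm, bystander, about 150 by 130 mm, 33 mm high. Origin: underside of the barrel, near its middle.
- knife: Closed green utility knife, bystander, 140 by 30 mm, 22 mm high, beyond the long arm. Origin: centre of its underside.
- tape: Roll of paper tape lying flat, bystander, 90 mm across, 24 mm high, beyond the long arm. Origin: centre of its underside.
Things that resemble listed ones, but are neither listed nor needed, are in the scene too. Leave any black look-alike of the blank1 alone.

How it is judged:
By the outcome, as a careful person would: the job done as asked, in the order asked, and still so for the second after the job is handed in, with the robot touching nothing.
It also fails if it takes over 72 s, if anything falls off the work surface, if the arm or the gripper's body presses on something with over 40 N, if the wrist force passes 120 N, or if a joint passes its speed limit or range.

## Working session

There is one attempt and no reset: what is moved stays moved. The work goes in short steps, Python scripts to look and compute and a tool call to move; the robot and the scene stay as the last step left them, time stands still between calls to the robot, and variables do not carry over. Pictures are saved under pics/ and viewed, at most 10 in all, crops included, and the job is handed in when it is done.

Besides the shell and the picture viewer there is one more tool, called after "Request:" as a command line: name --argument value ..., lists and objects as JSON in quotes. move_arm: Moves the arm, as the interface text tells. Its arguments: {"type":"object","properties":{"targets":{"type":"string"},"gripper":{"type":"number"}},"required":["targets"]}

```bash
mkdir -p pics; ls
python3 - <<'E'
from station import *
import cv2,numpy as np
s=sense();print(s)
for n in("top","side"):
    c=capture(n);cv2.imwrite(f"pics/{n}0.png",c["image"]);print(n,c["fx"],c["fy"],c["cx"],c["cy"],np.round(c["world_from_camera"],4).tolist(),[k for k in c])
E
```

```text
pics
{'time_s': 0.0, 'joints': array([ 8.39141869e+01,  2.20915987e+01,  3.77444416e-01, -3.08994772e-02,
       -6.84116202e+01, -1.48165716e+01]), 'joint_velocities': array([-0.04822843,  0.00865451, -0.04936448,  0.08023112,  0.04727114,
        0.00422904]), 'effort': array([ 1.63079236e-03, -3.90667176e+01,  1.87400079e+01,  4.21957567e+00,
        1.09988110e-02, -1.77653769e-04]), 'tcp_pos': array([0.22274078, 0.5832901 , 0.2214299 ]), 'ee_rot': array([[ 9.34118645e-01, -3.56961934e-01, -7.31362942e-04],
       [-3.56962675e-01, -9.34116221e-01, -2.12959091e-03],
       [ 7.70049026e-05,  2.25035985e-03, -9.99997465e-01]]), 'wrist_force': array([-0.6745576 , -0.40163   ,  0.22088947]), 'moment': array([ 0.02781044, -0.04224343, -0.00796286]), 'gripper_force': 0.0, 'gripper_width': 1.0013741425093516}
top 441.4799911247779 441.4799911247779 326.72211287206227 247.30578020381958 [[0.0123, 0.9812, -0.1924, 0.3827], [-0.9999, 0.012, -0.0028, 0.0022], [-0.0004, 0.1925, 0.9813, 0.9098], [0.0, 0.0, 0.0, 1.0]] ['image', 'fx', 'fy', 'cx', 'cy', 'world_from_camera']
side 573.4961202113881 573.4961202113881 315.7444523539377 236.7152722718683 [[0.8347, 0.3686, -0.4091, 0.0582], [-0.5505, 0.5765, -0.6038, -0.7332], [0.0133, 0.7292, 0.6841, 0.9633], [0.0, 0.0, 0.0, 1.0]] ['image', 'fx', 'fy', 'cx', 'cy', 'world_from_camera']
```

View pics/top0.png

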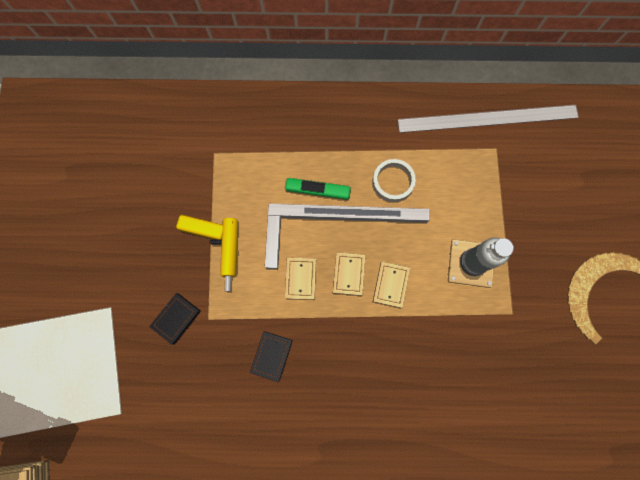

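View pics/side0.png

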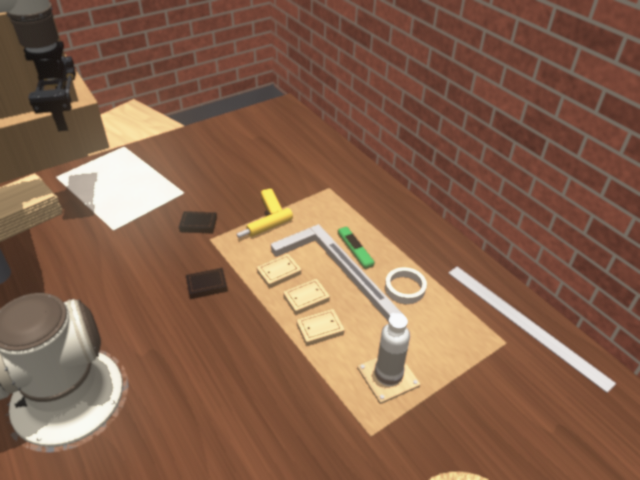

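The top view shows the square's corner near (278,219) with its long arm running right to (428,221). The blanks are at about (301,279), (349,274) and (392,285), and the can is near (480,260). The side view agrees. The two black slabs are look-alikes.

```bash
cat > h.py <<'E'
from station import *
import cv2,numpy as np
def cam(c,s=None):
    W=np.array(c["world_from_camera"]) if "world_from_camera" in c else None
    if W is None:
        T=np.eye(4);T[:3,:3]=s["ee_rot"];T[:3,3]=s["tcp_pos"];W=T@np.array(c["hand_eye"])
    return dict(W=W,K=(c["fx"],c["fy"],c["cx"],c["cy"]))
def ray(m,u,v):
    fx,fy,cx,cy=m["K"];d=m["W"][:3,:3]@np.array([(u-cx)/fx,-(v-cy)/fy,-1]);return m["W"][:3,3],d
def plane(m,u,v,z):
    o,d=ray(m,u,v);return o+d*(z-o[2])/d[2]
def tri(m1,p1,m2,p2):
    A=[];b=[]
    for m,p in((m1,p1),(m2,p2)):
        o,d=ray(m,*p);d=d/np.linalg.norm(d);P=np.eye(3)-np.outer(d,d);A.append(P);b.append(P@o)
    return np.linalg.lstsq(np.vstack(A),np.hstack(b),rcond=None)[0]
def proj(m,p):
    q=np.linalg.inv(m["W"])@np.append(p,1);fx,fy,cx,cy=m["K"];return fx*q[0]/-q[2]+cx,-fy*q[1]/-q[2]+cy
E
python3 - <<'E'
from h import *
c=capture("top");m=cam(c)
for n,u,v,z in(("corner",279,217,.025),("tip",428,221,.025),("short",277,267,.025),("b0",301,279,.018),("b1",349,274,.018),("b2",392,285,.018),("cap",503,247,.177),("gun",230,245,.03),("knife",318,188,.022),("tape",394,180,.024)):print(n,plane(m,u,v,z).round(3))
w=capture("wrist");print({k:(np.round(v,4).tolist()) for k,v in w.items() if k!="image"})
E
```

```text
corner [0.619 0.104 0.025]
tip [ 0.614 -0.204  0.025]
short [0.514 0.105 0.025]
b0 [0.491 0.056 0.018]
b1 [ 0.503 -0.041  0.018]
b2 [ 0.481 -0.128  0.018]
cap [ 0.531 -0.294  0.177]
gun [0.558 0.201 0.03 ]
knife [0.684 0.025 0.022]
tape [ 0.703 -0.135  0.024]
{'fx': 386.1465, 'fy': 386.1465, 'cx': 316.9447, 'cy': 242.2334, 'hand_eye': [[0.0003, 0.9621, 0.2728, 0.0733], [1.0, -0.0003, 0.0001, 0.0013], [0.0002, 0.2728, -0.9621, -0.1633], [0.0, 0.0, 0.0, 1.0]]}
```

Request:
move_arm --targets "0.36 -0.98 0.1 0.17;0.36 -0.98 0.1 0.17;0.36 -0.98 0.1 0.17;0.36 -0.98 0.1 0.17;0.36 -0.98 0.1 0.17;0.36 -0.98 0.1 0.17;0.36 -0.98 0.1 0.17;0.36 -0.98 0.1 0.17;0.36 -0.98 0.1 0.17;0.36 -0.98 0.1 0.17" --gripper 20

```text
time_s: 1.03
tcp_pos: [0.3131, 0.3375, 0.2476]
ee_rot: [[0.977, -0.214, -0.0], [-0.214, -0.977, -0.0], [-0.0, 0.0, -1.0]]
wrist_force: [0.8, -0.5, 0.6]
gripper_width: 0.329
gripper_force: 0.0
```

Request:
move_arm --targets "0.36 -0.98 0.1 0.17;0.36 -0.98 0.1 0.17;0.36 -0.98 0.1 0.17;0.36 -0.98 0.1 0.17;0.36 -0.98 0.1 0.17;0.36 -0.98 0.1 0.17;0.36 -0.98 0.1 0.17;0.36 -0.98 0.1 0.17;0.36 -0.98 0.1 0.17;0.36 -0.98 0.1 0.17"

```text
time_s: 1.87
tcp_pos: [0.403, 0.0926, 0.2727]
ee_rot: [[0.998, -0.067, 0.0], [-0.067, -0.998, 0.0], [0.0, -0.0, -1.0]]
wrist_force: [0.6, 0.6, 0.1]
gripper_width: 0.229
gripper_force: 0.0
```

Request:
move_arm --targets "0.36 -0.98 0.1 0.17;0.36 -0.98 0.1 0.17;0.36 -0.98 0.1 0.17;0.36 -0.98 0.1 0.17;0.36 -0.98 0.1 0.1;0 0 0 0;0 0 0 0;0 0 0 0"

```text
time_s: 2.53
tcp_pos: [0.4476, -0.0286, 0.2848]
ee_rot: [[1.0, -0.001, -0.001], [-0.001, -1.0, 0.0], [-0.001, -0.0, -1.0]]
wrist_force: [-0.0, 0.7, 0.3]
gripper_width: 0.23
gripper_force: 0.0
```

Run:
```python
from h import *
s=sense();c=capture("wrist");cv2.imwrite("pics/w1.png",c["image"]);cv2.imwrite("pics/w1b.png",cv2.resize(c["image"],(800,600),interpolation=cv2.INTER_CUBIC));np.save("m1.npy",cam(c,s),allow_pickle=True);print(s["tcp_pos"],s["ee_rot"].round(3),s["wrist_force"],s["time_s"])
```

```text
[ 0.44759811 -0.028572    0.28475658] [[ 1.    -0.001 -0.001]
 [-0.001 -1.     0.   ]
 [-0.001 -0.    -1.   ]] [-0.04263299  0.71149168  0.25538714] 2.5333
```

View pics/w1b.png

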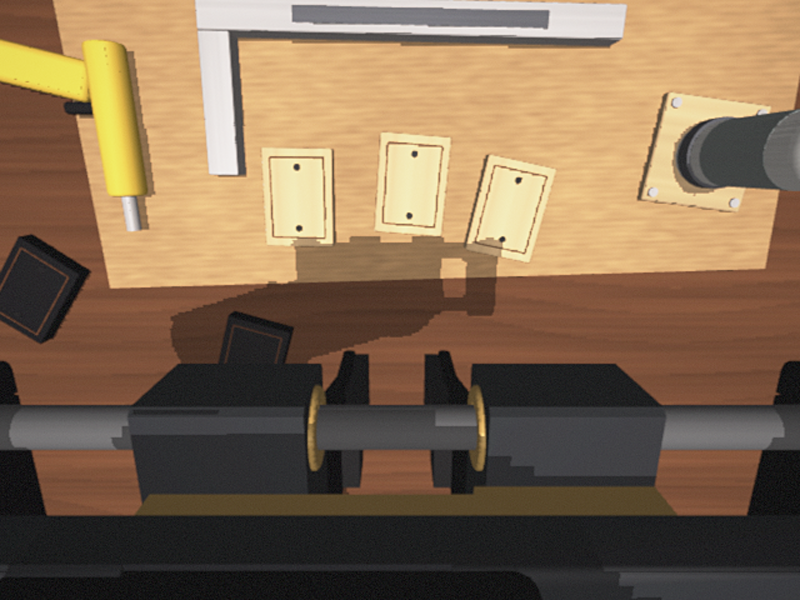

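The wrist view, at 800x600 scale, shows the square's inner corner at about (231,31), the long-arm end at (625,38) and the short-arm end at (237,174). The blank outlines are clear at (262–334,148–245), (375–451,133–238) and (468–554,155–262). No black slab is in the way.

Run:
```python
from h import *
m=np.load("m1.npy",allow_pickle=True).item();P=lambda u,v,z:plane(m,u*.8,v*.8,z)
for n,u,v in(("corner",231,31),("tip",625,38),("short",237,174)):print(n,P(u,v,.025).round(4))
B=[[(262,148),(332,150),(334,243),(267,245)],[(381,133),(451,138),(443,234),(375,229)],[(487,155),(554,168),(531,262),(468,247)]]
for b in B:
    q=np.array([P(*p,.018) for p in b])[:,:2];d=(q[0]+q[1]-q[2]-q[3]);print(q.mean(0).round(4),np.degrees(np.arctan2(d[1],d[0])).round(1),[np.linalg.norm(q[i]-q[i-1]).round(3) for i in range(4)],q.round(3).tolist())
t=cam(capture("top"))
for n,a,b in(("corner",(231,31),(278.5,217.5)),("tip",(625,38),(428.5,220.5)),("b0",(299,196.5),(301,279)),("b1",(412.5,183.5),(349.5,274.5)),("b2",(510,208),(392,285))):
    print(n,tri(m,(a[0]*.8,a[1]*.8),t,b).round(4))
s=cam(capture("side"))
for p,q in(((503,247),(398,321)),):print("cap",tri(t,p,s,q),plane(t,*p,.177),plane(s,*q,.177))
```

```text
corner [0.6224 0.1005 0.025 ]
tip [ 0.6173 -0.2096  0.025 ]
short [0.5139 0.1056 0.025 ]
[0.4937 0.0557] -1.0 [np.float64(0.083), np.float64(0.059), np.float64(0.079), np.float64(0.06)] [[0.535, 0.085], [0.533, 0.025], [0.454, 0.026], [0.452, 0.086]]
[ 0.5047 -0.0433] -3.8 [np.float64(0.081), np.float64(0.059), np.float64(0.081), np.float64(0.061)] [[0.547, -0.016], [0.543, -0.076], [0.462, -0.071], [0.467, -0.01]]
[ 0.4838 -0.129 ] -9.4 [np.float64(0.08), np.float64(0.059), np.float64(0.083), np.float64(0.059)] [[0.529, -0.107], [0.519, -0.165], [0.437, -0.151], [0.45, -0.094]]
corner [ 0.6274  0.1089 -0.0038]
tip [ 0.6113 -0.2005  0.0454]
b0 [0.4935 0.0575 0.0043]
b1 [ 0.505  -0.0438 -0.0061]
b2 [ 0.4833 -0.1313  0.0043]
cap [ 0.53104494 -0.29433883  0.17629839] [ 0.53055077 -0.29387007  0.177     ] [ 0.53102415 -0.29479871  0.177     ]
```

Request:
move_arm --targets "-0.17 0.85 -0.9 -0.05;-0.17 0.85 -0.9 -0.05;-0.17 0.85 -0.9 -0.05;-0.2 0.85 -0.9 -0.05;0 0 -1 0;0 0 -1 0;0 0 -1 0;0 0 -1 0;0 0 -1 0;0 0 -1 0"

```text
time_s: 3.52
tcp_pos: [0.4302, 0.0573, 0.0443]
ee_rot: [[1.0, -0.015, 0.001], [-0.015, -1.0, 0.001], [0.001, -0.001, -1.0]]
wrist_force: [-0.3, 0.2, -0.4]
gripper_width: 0.231
gripper_force: 0.0
```

Request:
move_arm --targets "0 0 -1 0;0 0 -0.3 0;0 0 -0.15 0;0 0 0 0;0 0 0 0"

```text
time_s: 3.93
tcp_pos: [0.4311, 0.0571, 0.0098]
ee_rot: [[1.0, -0.016, 0.002], [-0.017, -1.0, 0.001], [0.002, -0.001, -1.0]]
wrist_force: [-0.8, -0.2, -0.1]
gripper_width: 0.229
gripper_force: 0.0
```

Request:
move_arm --targets "0.2 0 -0.12 0;0.4 0 0 0;0.4 0 0 0;0.4 0 0 0;0.4 0 0 0;0.4 0 0 0;0.4 0 0 0;0.4 0 0 0;0.35 0 0 0;0.15 0 0 0"

```text
time_s: 4.77
tcp_pos: [0.5195, 0.0565, 0.0057]
ee_rot: [[1.0, -0.018, 0.001], [-0.018, -1.0, 0.0], [0.001, -0.0, -1.0]]
wrist_force: [-0.1, -0.5, 0.3]
gripper_width: 0.23
gripper_force: 0.4
```

Request:
move_arm --targets "0.04 0 0 0;0.02 0 0 0;0 0 0 0"

```text
time_s: 5.02
tcp_pos: [0.519, 0.0563, 0.0057]
ee_rot: [[1.0, -0.017, -0.0], [-0.017, -1.0, -0.0], [-0.0, 0.0, -1.0]]
wrist_force: [0.2, 0.6, -0.1]
gripper_width: 0.232
gripper_force: 0.0
```

Request:
move_arm --targets "-0.9 0 0 0;-0.9 0 0 0;-0.9 0 0 0;-0.6 -0.2 0 0;0 -0.9 0 0;0 -0.95 0 0;0 -0.95 0 0;0 -0.95 0 0;0 0 0 0;0 0 0 0"

```text
time_s: 5.85
tcp_pos: [0.4363, -0.0432, 0.0059]
ee_rot: [[1.0, -0.019, 0.0], [-0.019, -1.0, 0.0], [0.0, -0.0, -1.0]]
wrist_force: [0.0, -0.2, -0.9]
gripper_width: 0.23
gripper_force: 0.0
```

Request:
move_arm --targets "0.2 0 0 0;0.4 0 0 0;0.4 0 0 0;0.4 0 0 0;0.4 0 0 0;0.4 0 0 0;0.4 0 0 0;0.4 0 0 0;0.2 0 0 0;0 0 0 0"

```text
time_s: 6.68
tcp_pos: [0.5185, -0.0423, 0.0057]
ee_rot: [[1.0, -0.017, 0.002], [-0.017, -1.0, 0.0], [0.002, -0.0, -1.0]]
wrist_force: [-0.2, 0.8, 0.4]
gripper_width: 0.231
gripper_force: 0.0
```

Request:
move_arm --targets "-0.9 0 0 0;-0.9 0 0 0;-0.9 0 0 0;-0.9 0 0 0;-0.6 -0.3 0 0;0 -0.9 0 0;0 -0.95 0 0;0 -0.95 0 0;0 -0.3 0 0;0 0 0 0"

```text
time_s: 7.52
tcp_pos: [0.4114, -0.1285, 0.0058]
ee_rot: [[1.0, -0.021, 0.0], [-0.021, -1.0, 0.0], [0.0, -0.0, -1.0]]
wrist_force: [-0.6, 0.0, -0.6]
gripper_width: 0.228
gripper_force: 0.0
```

Request:
move_arm --targets "0.3 0 0 0;0.4 0 0 0;0.4 0 0 0;0.4 0 0 0;0.4 0 0 0;0.4 0 0 0;0.4 0 0 0;0.4 0 0 0;0.4 0 0 0;0.4 0 0 0"

```text
time_s: 8.35
tcp_pos: [0.5103, -0.1274, 0.0057]
ee_rot: [[1.0, -0.018, 0.0], [-0.018, -1.0, 0.0], [0.0, -0.0, -1.0]]
wrist_force: [-0.3, 0.1, -0.4]
gripper_width: 0.227
gripper_force: 0.2
```

Request:
move_arm --targets "0.2 0 0 0;0.05 0 0 0;0 0 0 0;0 0 0 0"

```text
time_s: 8.68
tcp_pos: [0.5151, -0.1274, 0.0057]
ee_rot: [[1.0, -0.018, -0.0], [-0.018, -1.0, 0.0], [-0.0, -0.0, -1.0]]
wrist_force: [-0.8, 0.8, -0.7]
gripper_width: 0.232
gripper_force: 0.0
```

Request:
move_arm --targets "-1 0 0 0;-1 0 0.8 0;-0.6 0.3 1 0;0 0.5 1 0;0 0.6 1 0;0 0.6 1 0;0 0.6 1 0;0 0.6 1 0;0 0 0 0;0 0 0 0"

```text
time_s: 9.52
tcp_pos: [0.4507, -0.0467, 0.1773]
ee_rot: [[1.0, -0.016, 0.004], [-0.016, -1.0, 0.001], [0.004, -0.001, -1.0]]
wrist_force: [-0.5, -0.3, -0.9]
gripper_width: 0.231
gripper_force: 0.0
```

Run:
```python
from h import *
s=sense();c=capture("wrist");cv2.imwrite("pics/w2.png",c["image"]);cv2.imwrite("pics/w2b.png",cv2.resize(c["image"][0:240],(800,300),interpolation=cv2.INTER_CUBIC));np.save("m2.npy",cam(c,s),allow_pickle=True);print(s["tcp_pos"],s["time_s"],s["joints"].round(0))
```

```text
[ 0.45073754 -0.04666724  0.17726776] 9.5167 [ 15.   8. -27.  -0. -56.  74.]
```

View pics/w2b.png

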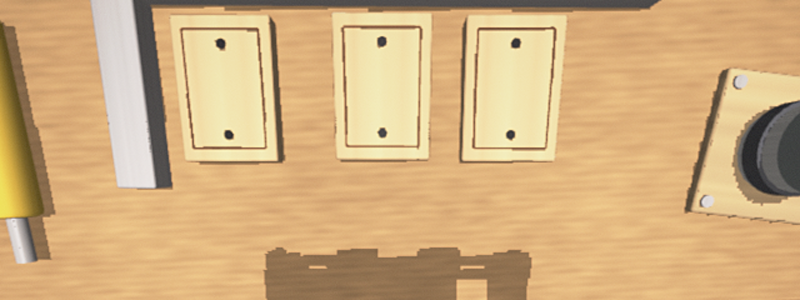

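In the wrist view all three blanks stand straight, about 1–2 mm short of the long arm. The gaps are at x 283–333 and 430–463 px (800 scale), and b2's right edge runs (567,15)–(554,160). The square looks undisturbed.

Run:
```python
from h import *
m=np.load("m2.npy",allow_pickle=True).item()
for n,u,v,z in(("b2R far",567,15,.018),("b2R near",554,161,.018),("b2L far",467,14,.018),("b2L near",460,161,.018),("b1 R near",430,159,.018),("b1 L near",337,159,.018),("b0Rnear",278,161,.018),("b0Lnear",185,161,.018),("b0Lfar",170,16,.018),("shortend",156,188,.025),("cradle corner",729,69,.01),("c2",690,210,.01)):print(n,plane(m,u*.8,v*.8,z).round(4))
```

```text
b2R far [ 0.6091 -0.1514  0.018 ]
b2R near [ 0.5257 -0.1496  0.018 ]
b2L far [ 0.6106 -0.0919  0.018 ]
b2L near [ 0.5267 -0.0894  0.018 ]
b1 R near [ 0.5282 -0.0701  0.018 ]
b1 L near [ 0.5292 -0.0105  0.018 ]
b0Rnear [0.5285 0.0274 0.018 ]
b0Lnear [0.5295 0.0872 0.018 ]
b0Lfar [0.6124 0.085  0.018 ]
shortend [0.5131 0.1049 0.025 ]
cradle corner [ 0.5794 -0.2577  0.01  ]
c2 [ 0.4926 -0.2462  0.01  ]
```

Request:
move_arm --targets "0.6 0 0 -1;0.6 0 0 -1;0.6 0 0 -1;0.6 0 0 -1;0.6 0 0 -1;0.6 0 0 -1;0.6 0 0 -1;0.6 0 0 -1;0.1 0 0 -1;0 0 0 -1"

```text
time_s: 10.4
tcp_pos: [0.5727, -0.0482, 0.1732]
ee_rot: [[0.625, -0.781, -0.004], [-0.781, -0.625, -0.001], [-0.002, 0.004, -1.0]]
wrist_force: [0.4, -1.3, 0.2]
gripper_width: 0.231
gripper_force: 0.0
```

Request:
move_arm --targets "0 -0.3 0 -1;0 -0.7 0 -1;0 -0.7 0 -1;0 -0.7 0 -1;0 -0.7 0 -1;0 -0.7 0 -1;0 -0.7 0 -1;0 -0.7 0 -1;0 0 0 0;0 0 0 0"

```text
time_s: 11.23
tcp_pos: [0.5716, -0.1785, 0.1739]
ee_rot: [[-0.019, -1.0, -0.004], [-1.0, 0.019, 0.001], [-0.001, 0.004, -1.0]]
wrist_force: [0.4, -0.4, 0.6]
gripper_width: 0.227
gripper_force: 0.0
```

Request:
move_arm --targets "0 0 -1 0;0 0 -1 0;0 0 -1 0;0 0 -1 0;0 0 -1 0;0 0 -1 0;0 0 -0.5 0;0 0 -0.15 0;0 0 0 0;0 0 0 0"

```text
time_s: 12.07
tcp_pos: [0.5733, -0.1771, 0.0099]
ee_rot: [[-0.016, -1.0, 0.0], [-1.0, 0.016, -0.0], [0.0, -0.0, -1.0]]
wrist_force: [-0.2, -0.5, 0.5]
gripper_width: 0.227
gripper_force: 0.0
```

Request:
move_arm --targets "0 0.3 -0.03 0;0.01 0.4 0 0;0.01 0.4 0 0;0.01 0.4 0 0;0.01 0.4 0 0;0.01 0.4 0 0;0.01 0.4 0 0;0 0.35 0 0;0 0.1 0 0;0 0 0 0"

```text
time_s: 12.9
tcp_pos: [0.5744, -0.0976, 0.0087]
ee_rot: [[-0.016, -1.0, -0.0], [-1.0, 0.016, 0.0], [-0.0, 0.0, -1.0]]
wrist_force: [-1.3, 0.1, -0.1]
gripper_width: 0.227
gripper_force: 0.0
```

Request:
move_arm --targets "0 0.04 0 0;0 0.04 0 0;0 0.04 0 0;0 0.04 0 0;0 0.04 0 0;0 0.04 0 0;0 0 0 0"

```text
time_s: 13.48
tcp_pos: [0.5743, -0.0927, 0.0087]
ee_rot: [[-0.018, -1.0, -0.0], [-1.0, 0.018, -0.0], [0.0, 0.0, -1.0]]
wrist_force: [0.2, -1.6, 0.1]
gripper_width: 0.23
gripper_force: 0.5
```

Request:
move_arm --targets "0 0.02 0 0;0 0.02 0 0;0 0.02 0 0;0 0.02 0 0;0 0.02 0 0;0 0 0 0"

```text
time_s: 13.98
tcp_pos: [0.5745, -0.09, 0.0088]
ee_rot: [[-0.017, -1.0, 0.0], [-1.0, 0.017, 0.0], [-0.0, -0.0, -1.0]]
wrist_force: [-0.1, -0.2, -0.1]
gripper_width: 0.228
gripper_force: 0.4
```

Request:
move_arm --targets "0 0.02 0 0;0 0.02 0 0;0 0.02 0 0;0 0.02 0 0;0 0 0 0"

```text
time_s: 14.4
tcp_pos: [0.5745, -0.088, 0.0088]
ee_rot: [[-0.017, -1.0, 0.0], [-1.0, 0.017, 0.0], [-0.0, -0.0, -1.0]]
wrist_force: [-0.3, -1.2, -1.4]
gripper_width: 0.227
gripper_force: 0.4
```

Request:
move_arm --targets "0 0.02 0 0;0 0.02 0 0;0 0.02 0 0;0 0 0 0"

```text
time_s: 14.73
tcp_pos: [0.5741, -0.0869, 0.0087]
ee_rot: [[-0.018, -1.0, -0.001], [-1.0, 0.018, -0.0], [0.0, 0.001, -1.0]]
wrist_force: [-0.3, -3.6, -0.7]
gripper_width: 0.231
gripper_force: 1.6
```

Request:
move_arm --targets "0 -0.5 0 0;0 -0.2 0.7 0;-0.2 0 1 1;-0.2 0.2 1 1;-0.2 0.2 1 1;-0.2 0.2 1 1;-0.2 0.2 1 1;-0.3 0.2 1 1;-0.3 0.3 1 1;-0.3 0.3 1 1"

```text
time_s: 15.57
tcp_pos: [0.5266, -0.0643, 0.2278]
ee_rot: [[0.632, -0.775, 0.001], [-0.775, -0.632, 0.001], [0.0, -0.001, -1.0]]
wrist_force: [0.9, 0.7, -0.6]
gripper_width: 0.225
gripper_force: 0.0
```

Request:
move_arm --targets "-0.3 0.3 0 1;-0.3 0.3 0 1;-0.3 0.3 0 1;-0.3 0.3 0 1;-0.3 0.3 0 1;-0.3 0.3 0 1;-0.3 0.3 0 1;-0.1 0.3 0 1;0 0.3 0 1;0 0.3 0 1"

```text
time_s: 16.4
tcp_pos: [0.4719, 0.011, 0.2267]
ee_rot: [[1.0, -0.013, 0.001], [-0.013, -1.0, 0.001], [0.001, -0.001, -1.0]]
wrist_force: [0.5, -0.2, 0.3]
gripper_width: 0.232
gripper_force: 0.0
```

Request:
move_arm --targets "0 0 0 0;0 0 0 0;0 0 0 0"

```text
time_s: 16.65
tcp_pos: [0.472, 0.0105, 0.2264]
ee_rot: [[1.0, -0.02, 0.0], [-0.02, -1.0, 0.0], [0.0, -0.0, -1.0]]
wrist_force: [-0.3, -0.6, 0.2]
gripper_width: 0.23
gripper_force: 0.0
```

Run:
```python
from h import *
s=sense();c=capture("wrist");cv2.imwrite("pics/w3.png",c["image"]);cv2.imwrite("pics/w3b.png",cv2.resize(c["image"][0:260,80:560],(800,433),interpolation=cv2.INTER_CUBIC));np.save("m3.npy",cam(c,s),allow_pickle=True);print(s["tcp_pos"],s["ee_rot"].round(3),s["time_s"])
```

```text
[0.47199726 0.01054766 0.22637985] [[ 1.   -0.02  0.  ]
 [-0.02 -1.    0.  ]
 [ 0.   -0.   -1.  ]] 16.65
```

View pics/w3b.png

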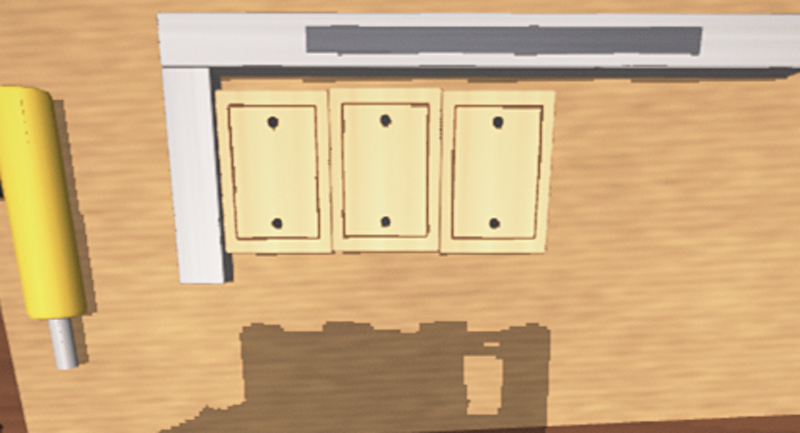

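The view (800 px crop) shows a tight row from x≈217 to 555. Blank far edges are at v≈90, and the long arm's inner top edge runs from (211,66) to (800,69). A few mm of gap to the long arm remain.

Run:
```python
from h import *
m=np.load("m3.npy",allow_pickle=True).item()
P=lambda n,u,v,z:print(n,plane(m,u*.6+80,v*.6,z).round(4))
P("corner",211,67,.025);P("long mid",790,69,.025);P("short end",225,282,.025)
P("b0 Lf",217,91,.018);P("b0 Rf",328,90,.018);P("b1Lf",331,89,.018);P("b1 Rf",441,90,.018);P("b2 Rf",555,92,.018)
P("b0 Ln",227,253,.018);P("b0Rn",331,253,.018);P("b1 Rn",440,252,.018);P("b2 Rn",546,253,.018)
```

```text
corner [0.6229 0.1013 0.025 ]
long mid [ 0.6162 -0.1957  0.025 ]
short end [0.5141 0.104  0.025 ]
b0 Lf [0.6129 0.101  0.018 ]
b0 Rf [0.6122 0.0424 0.018 ]
b1Lf [0.6127 0.0408 0.018 ]
b1 Rf [ 0.6111 -0.0171  0.018 ]
b2 Rf [ 0.609  -0.0773  0.018 ]
b0 Ln [0.5296 0.1033 0.018 ]
b0Rn [0.5285 0.0447 0.018 ]
b1 Rn [ 0.5278 -0.0166  0.018 ]
b2 Rn [ 0.5262 -0.0763  0.018 ]
```

Request:
move_arm --targets "0.2 0.6 -1 0;0.2 0.6 -1 0;0.3 0.65 -1 0;0.3 0.65 -1 0;0 0 -1 0;0 0 -1 0;0 0 -1 0;0 0 -1 0;0 0 -0.6 0;0 0 -0.1 0"

```text
time_s: 17.53
tcp_pos: [0.495, 0.0721, 0.0059]
ee_rot: [[1.0, -0.02, -0.006], [-0.02, -1.0, -0.003], [-0.006, 0.003, -1.0]]
wrist_force: [-0.2, 1.3, -1.0]
gripper_width: 0.228
gripper_force: 0.0
```

Request:
move_arm --targets "0 0 0 0;0.2 0 0 0;0.2 0 0 0;0.2 0 0 0;0.1 0 0 0;0.1 0 0 0;0.08 0 0 0;0.04 0 0 0;0 0 0 0"

```text
time_s: 18.28
tcp_pos: [0.52, 0.0733, 0.0088]
ee_rot: [[1.0, -0.018, -0.0], [-0.018, -1.0, 0.0], [-0.0, -0.0, -1.0]]
wrist_force: [-0.2, 0.1, -0.1]
gripper_width: 0.231
gripper_force: 0.0
```

Contact is expected near x = 0.529.

Request:
move_arm --targets "0.05 0 0 0;0.05 0 0 0;0.04 0 0 0;0.04 0 0 0;0.04 0 0 0;0.02 0 0 0;0 0 0 0"

```text
time_s: 18.87
tcp_pos: [0.5261, 0.0734, 0.0088]
ee_rot: [[1.0, -0.017, 0.0], [-0.017, -1.0, -0.0], [0.0, 0.0, -1.0]]
wrist_force: [-0.3, -0.2, -0.2]
gripper_width: 0.23
gripper_force: 0.2
```

Request:
move_arm --targets "0.02 0 0 0;0.02 0 0 0;0.02 0 0 0;0 0 0 0"

```text
time_s: 19.2
tcp_pos: [0.5276, 0.0734, 0.0088]
ee_rot: [[1.0, -0.017, 0.0], [-0.017, -1.0, 0.0], [0.0, -0.0, -1.0]]
wrist_force: [-0.2, -0.9, -0.0]
gripper_width: 0.229
gripper_force: 0.2
```

Request:
move_arm --targets "0.02 0 0 0;0.02 0 0 0;0 0 0 0"

```text
time_s: 19.45
tcp_pos: [0.5286, 0.0734, 0.0088]
ee_rot: [[1.0, -0.017, 0.0], [-0.017, -1.0, 0.0], [0.0, -0.0, -1.0]]
wrist_force: [-0.8, -0.9, -0.4]
gripper_width: 0.23
gripper_force: 0.2
```

Request:
move_arm --targets "0.02 0 0 0;0.02 0 0 0;0 0 0 0"

```text
time_s: 19.7
tcp_pos: [0.5293, 0.0733, 0.0088]
ee_rot: [[1.0, -0.018, -0.0], [-0.018, -1.0, -0.0], [-0.0, 0.0, -1.0]]
wrist_force: [-1.3, 0.4, 1.0]
gripper_width: 0.231
gripper_force: 0.6
```

Request:
move_arm --targets "0.02 0 0 0;0.02 0 0 0;0 0 0 0"

```text
time_s: 19.95
tcp_pos: [0.5294, 0.0732, 0.0087]
ee_rot: [[1.0, -0.018, -0.002], [-0.018, -1.0, -0.001], [-0.002, 0.001, -1.0]]
wrist_force: [-4.8, 0.3, 3.0]
gripper_width: 0.233
gripper_force: 2.3
```

Request:
move_arm --targets "-0.4 0 0 0;-0.5 0 0 0;0 -0.8 0 0;0 -0.8 0 0;0 -0.8 0 0;0 0 0 0;0.3 0 0 0;0.3 0 0 0;0.16 0 0 0;0 0 0 0"

```text
time_s: 20.78
tcp_pos: [0.528, 0.0141, 0.0087]
ee_rot: [[1.0, -0.017, 0.0], [-0.017, -1.0, 0.0], [0.0, -0.0, -1.0]]
wrist_force: [-0.5, -0.5, 0.1]
gripper_width: 0.226
gripper_force: 0.1
```

Request:
move_arm --targets "0.03 0 0 0;0.02 0 0 0;0.02 0 0 0;0 0 0 0"

```text
time_s: 21.12
tcp_pos: [0.528, 0.0136, 0.0086]
ee_rot: [[1.0, -0.017, -0.001], [-0.017, -1.0, -0.0], [-0.001, 0.0, -1.0]]
wrist_force: [-2.7, 1.6, 0.3]
gripper_width: 0.229
gripper_force: 1.3
```

Request:
move_arm --targets "-0.4 0 0 0;-0.5 0 0 0;0 -0.8 0 0;0 -0.8 0 0;0 -0.8 0 0;0 0 0 0;0.3 0 0 0;0.3 0 0 0;0.16 0 0 0;0 0 0 0"

```text
time_s: 21.95
tcp_pos: [0.5264, -0.0459, 0.0088]
ee_rot: [[1.0, -0.017, 0.001], [-0.017, -1.0, 0.0], [0.001, -0.0, -1.0]]
wrist_force: [1.4, -0.3, -1.0]
gripper_width: 0.233
gripper_force: 0.0
```

Request:
move_arm --targets "0.03 0 0 0;0.02 0 0 0;0.02 0 0 0;0 0 0 0"

```text
time_s: 22.28
tcp_pos: [0.5266, -0.0464, 0.0087]
ee_rot: [[1.0, -0.017, -0.001], [-0.017, -1.0, 0.0], [-0.001, -0.0, -1.0]]
wrist_force: [-1.5, -0.3, -1.5]
gripper_width: 0.234
gripper_force: 0.4
```

Request:
move_arm --targets "0.02 0 0 0;0.01 0 0 0;0 0 0 0"

```text
time_s: 22.53
tcp_pos: [0.5267, -0.0466, 0.0086]
ee_rot: [[1.0, -0.018, -0.002], [-0.018, -1.0, -0.0], [-0.002, 0.0, -1.0]]
wrist_force: [-2.6, 1.2, 1.1]
gripper_width: 0.23
gripper_force: 1.7
```

Request:
move_arm --targets "-0.6 0 0 0;0 0 0.8 1;0.1 -0.2 0.8 1;0.1 -0.2 0.4 1;0.1 -0.2 0 1;0.1 -0.2 0 1;0.1 -0.2 0 1;0.1 -0.2 0 1;0.1 -0.2 0 1;0 0 0 1"

```text
time_s: 23.37
tcp_pos: [0.5317, -0.0824, 0.0592]
ee_rot: [[0.717, 0.697, 0.003], [0.697, -0.717, -0.0], [0.002, 0.002, -1.0]]
wrist_force: [0.0, -0.1, -0.3]
gripper_width: 0.228
gripper_force: 0.0
```

Request:
move_arm --targets "0 0 0 0;0 0 0 0" --gripper 50

```text
time_s: 23.53
tcp_pos: [0.5308, -0.0818, 0.059]
ee_rot: [[0.721, 0.693, 0.001], [0.693, -0.721, -0.0], [0.001, 0.001, -1.0]]
wrist_force: [0.1, 0.4, 1.0]
gripper_width: 0.311
gripper_force: 0.0
```

Request:
move_arm --targets "0 0 -0.5 0;0 0 -0.5 0;0 0 -0.5 0;0 0 -0.4 0;0 0 -0.1 0;0 0 0 0;0 0 0 0;0.2 0.2 0 0;0.2 0.2 0 0;0 0 0 0"

```text
time_s: 24.37
tcp_pos: [0.5424, -0.0706, 0.0097]
ee_rot: [[0.718, 0.696, 0.003], [0.696, -0.718, 0.0], [0.002, 0.002, -1.0]]
wrist_force: [0.1, 0.3, 0.4]
gripper_width: 0.574
gripper_force: 0.0
```

Request:
move_arm --targets "0.04 0.04 0 0;0.04 0.04 0 0;0.02 0.02 0 0;0 0 0 0"

```text
time_s: 24.7
tcp_pos: [0.5428, -0.069, 0.0088]
ee_rot: [[0.719, 0.695, 0.0], [0.695, -0.719, 0.0], [0.0, 0.0, -1.0]]
wrist_force: [-0.3, -0.3, -1.0]
gripper_width: 0.572
gripper_force: 0.0
```

Request:
move_arm --targets "0.04 0.04 0 0;0.04 0.04 0 0;0.02 0.02 0 0;0 0 0 0"

```text
time_s: 25.03
tcp_pos: [0.5454, -0.0666, 0.0088]
ee_rot: [[0.719, 0.695, 0.0], [0.695, -0.719, 0.0], [0.0, 0.0, -1.0]]
wrist_force: [-0.7, 0.2, -0.5]
gripper_width: 0.573
gripper_force: 0.0
```

Request:
move_arm --targets "0.02 0.02 0 0;0.02 0.02 0 0;0 0 0 0"

```text
time_s: 25.28
tcp_pos: [0.5463, -0.0656, 0.0088]
ee_rot: [[0.719, 0.695, 0.0], [0.695, -0.719, -0.0], [0.0, 0.0, -1.0]]
wrist_force: [0.0, -0.3, -0.1]
gripper_width: 0.574
gripper_force: 0.0
```

Request:
move_arm --targets "0.02 0.02 0 0;0.02 0.02 0 0;0 0 0 0"

```text
time_s: 25.53
tcp_pos: [0.5472, -0.0646, 0.0088]
ee_rot: [[0.719, 0.695, -0.0], [0.695, -0.719, -0.0], [-0.0, -0.0, -1.0]]
wrist_force: [0.6, -0.4, 0.1]
gripper_width: 0.576
gripper_force: 0.1
```

Request:
move_arm --targets "0.02 0.02 0 0;0 0 0 0;0 0 0 0"

```text
time_s: 25.78
tcp_pos: [0.5474, -0.0643, 0.0087]
ee_rot: [[0.719, 0.695, -0.001], [0.695, -0.719, -0.0], [-0.001, -0.0, -1.0]]
wrist_force: [-0.2, -0.7, 0.2]
gripper_width: 0.574
gripper_force: 0.5
```

Request:
move_arm --targets "0.02 0.02 0 0;0.02 0.02 0 0;0 0 0 0"

```text
time_s: 26.03
tcp_pos: [0.5475, -0.0639, 0.0086]
ee_rot: [[0.72, 0.694, -0.003], [0.694, -0.72, -0.001], [-0.003, -0.001, -1.0]]
wrist_force: [-2.4, -3.6, 2.0]
gripper_width: 0.576
gripper_force: 2.1
```

Request:
move_arm --targets "0.02 0.02 0 0;0 0 0 0;0 0 0 0"

```text
time_s: 26.28
tcp_pos: [0.5475, -0.0638, 0.0086]
ee_rot: [[0.72, 0.694, -0.004], [0.694, -0.72, -0.001], [-0.004, -0.002, -1.0]]
wrist_force: [-2.7, -5.5, 2.2]
gripper_width: 0.578
gripper_force: 2.7
```

Request:
move_arm --targets "0.02 0 0 0;0 0 0 0;0 0 0 0;0 0 0 0;0 0 0 0;0 0 0 0"

```text
time_s: 26.78
tcp_pos: [0.5478, -0.0638, 0.0085]
ee_rot: [[0.72, 0.694, -0.004], [0.694, -0.72, -0.001], [-0.004, -0.002, -1.0]]
wrist_force: [-3.7, -5.2, 2.4]
gripper_width: 0.577
gripper_force: 2.7
```

Request:
move_arm --targets "-0.2 -0.2 0 0;-0.6 -0.6 0 0;0 0 0.8 0;0 0 1 -1;-1 0.2 1 -1;-1 0.2 1 -1;-1 0.2 1 -1;-0.1 0.6 1 -1;0 0.8 1 -1;0 0.8 1 -1" --gripper 50

```text
time_s: 27.62
tcp_pos: [0.4519, -0.0119, 0.2056]
ee_rot: [[0.988, 0.152, 0.003], [0.152, -0.988, 0.001], [0.003, -0.001, -1.0]]
wrist_force: [1.2, -0.4, 0.3]
gripper_width: 0.574
gripper_force: 0.0
```

Request:
move_arm --targets "0 0.8 1 -1;0 0.4 0 -1;0 0 0 0;0 0 0 0;0 0 0 0" --gripper 0

```text
time_s: 28.03
tcp_pos: [0.4516, 0.017, 0.228]
ee_rot: [[1.0, -0.016, -0.001], [-0.016, -1.0, -0.0], [-0.001, 0.0, -1.0]]
wrist_force: [0.3, -0.1, 0.2]
gripper_width: 0.28
gripper_force: 0.0
```

Run:
```python
from h import *
s=sense();c=capture("wrist");cv2.imwrite("pics/w4b.png",cv2.resize(c["image"][0:260,80:560],(800,433),interpolation=cv2.INTER_CUBIC));np.save("m4.npy",cam(c,s),allow_pickle=True);print(s["tcp_pos"],s["ee_rot"].round(3),s["time_s"])
```

```text
[0.45162063 0.01702472 0.22799013] [[ 1.    -0.016 -0.001]
 [-0.016 -1.    -0.   ]
 [-0.001  0.    -1.   ]] 28.0333
```

View pics/w4b.png

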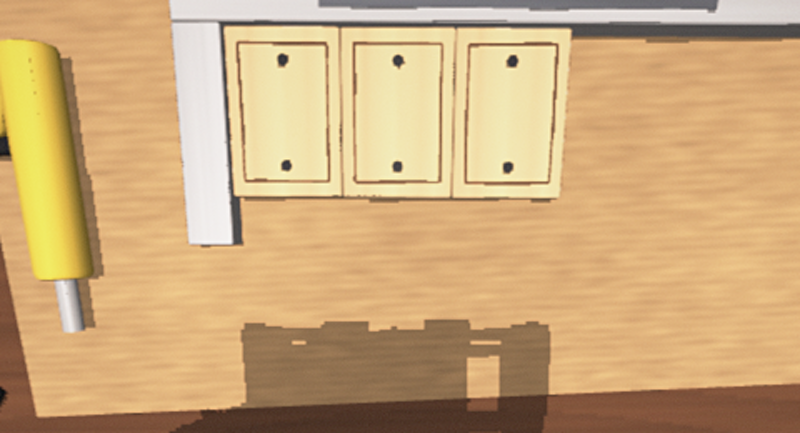

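The row sits tight against both arms. Near ends run along v≈196–199 and sides touch at x≈341 and 455.

Run:
```python
from h import *
m=np.load("m4.npy",allow_pickle=True).item()
P=lambda n,u,v,z:print(n,plane(m,u*.6+80,v*.6,z).round(4))
P("corner",222,23,.025);P("long",790,24,.025);P("short end",234,243,.025)
P("b0 Ln",235,196,.018);P("b0Rn",341,197,.018);P("b1 Rn",453,198,.018);P("b2 Rn",560,199,.018)
P("b0 Lf",225,27,.018);P("b0Rf",340,27,.018);P("b1 Rf",456,28,.018);P("b2 Rf",571,28,.018)
```

```text
corner [0.6222 0.1011 0.025 ]
long [ 0.6172 -0.1865  0.025 ]
short end [0.5141 0.1041 0.025 ]
b0 Ln [0.5391 0.1032 0.018 ]
b0Rn [0.5376 0.0447 0.018 ]
b1 Rn [ 0.5361 -0.0172  0.018 ]
b2 Rn [ 0.5347 -0.0763  0.018 ]
b0 Lf [0.6222 0.1014 0.018 ]
b0Rf [0.6213 0.042  0.018 ]
b1 Rf [ 0.6199 -0.018   0.018 ]
b2 Rf [ 0.6189 -0.0774  0.018 ]
```

Request:
move_arm --targets "0.32 -0.9 0 0;0.32 -0.95 0 0;0.32 -0.95 0 0;0.32 -0.95 0 0;0.32 -0.95 0 0;0.32 -0.95 0 0;0.32 -0.95 0 0;0.32 -0.95 0 0;0.32 -0.95 0 0;0.3 -0.95 0 0" --gripper 0

```text
time_s: 28.92
tcp_pos: [0.5313, -0.221, 0.2275]
ee_rot: [[1.0, -0.018, -0.002], [-0.018, -1.0, 0.0], [-0.002, -0.0, -1.0]]
wrist_force: [0.4, 0.1, -0.0]
gripper_width: 0.007
gripper_force: 0.0
```

Request:
move_arm --targets "0 -0.95 0 0;0 -0.95 -0.2 0;0 -0.95 -0.3 0;0 -0.1 -0.5 0;0 0 -0.3 0;0 0 -0.2 0;0 0 0 0;0 0 0 0"

```text
time_s: 29.58
tcp_pos: [0.5316, -0.2923, 0.1911]
ee_rot: [[1.0, -0.016, -0.001], [-0.016, -1.0, -0.0], [-0.001, 0.0, -1.0]]
wrist_force: [1.1, -1.0, 0.0]
gripper_width: 0.01
gripper_force: 0.0
```

Request:
move_arm --targets "0 -0.08 -0.1 0;0 0 -0.2 0;0 0 -0.1 0;0 0 -0.1 0;0 0 -0.04 0;0 0 -0.04 0;0 0 0 0"

```text
time_s: 30.17
tcp_pos: [0.5316, -0.2944, 0.1771]
ee_rot: [[1.0, -0.017, -0.0], [-0.017, -1.0, 0.0], [-0.0, -0.0, -1.0]]
wrist_force: [-1.2, 1.0, 2.2]
gripper_width: 0.011
gripper_force: 1.3
```

Request:
move_arm --targets "0 0 -0.04 0;0 0 -0.04 0;0 0 -0.04 0;0 0 -0.04 0;0 0 0 0"

```text
time_s: 30.58
tcp_pos: [0.5317, -0.2946, 0.1732]
ee_rot: [[1.0, -0.017, 0.0], [-0.017, -1.0, -0.0], [0.0, 0.0, -1.0]]
wrist_force: [-2.0, 3.5, 5.5]
gripper_width: 0.003
gripper_force: 2.8
```

Request:
move_arm --targets "0 0 -0.04 0;0 0 -0.04 0;0 0 0 0;0 0 0 0"

```text
time_s: 30.92
tcp_pos: [0.5318, -0.2947, 0.1724]
ee_rot: [[1.0, -0.017, 0.001], [-0.017, -1.0, -0.001], [0.001, 0.001, -1.0]]
wrist_force: [-3.3, 3.7, 10.0]
gripper_width: 0.008
gripper_force: 4.6
```

Request:
move_arm --targets "0 0 -0.04 0;0 0 0 0;0 0 0 0;0 0 0 0"

```text
time_s: 31.25
tcp_pos: [0.5318, -0.2947, 0.1724]
ee_rot: [[1.0, -0.017, 0.001], [-0.017, -1.0, -0.001], [0.001, 0.001, -1.0]]
wrist_force: [-3.6, 4.7, 12.1]
gripper_width: 0.002
gripper_force: 6.3
```

Request:
move_arm --targets "0 0 0.1 0;0 0 0.2 0;0 0 0.4 0;0 0 0.8 0;0 0 1 0;-0.3 0.5 1 0;-0.6 0.5 0 0;-0.6 0.5 0 0;0 0 0 0;0 0 0 0"

```text
time_s: 32.08
tcp_pos: [0.4941, -0.257, 0.2578]
ee_rot: [[1.0, -0.017, 0.001], [-0.017, -1.0, -0.0], [0.001, 0.0, -1.0]]
wrist_force: [1.0, -0.0, 0.2]
gripper_width: 0.004
gripper_force: 0.0
```

Run:
```python
from h import *
c=capture("top");a=c["image"];b=cv2.imread("pics/top0.png");cv2.imwrite("pics/end.png",cv2.resize(a[130:330,190:540],(800,457),interpolation=cv2.INTER_CUBIC))
```

```text
(no output)
```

View pics/end.png

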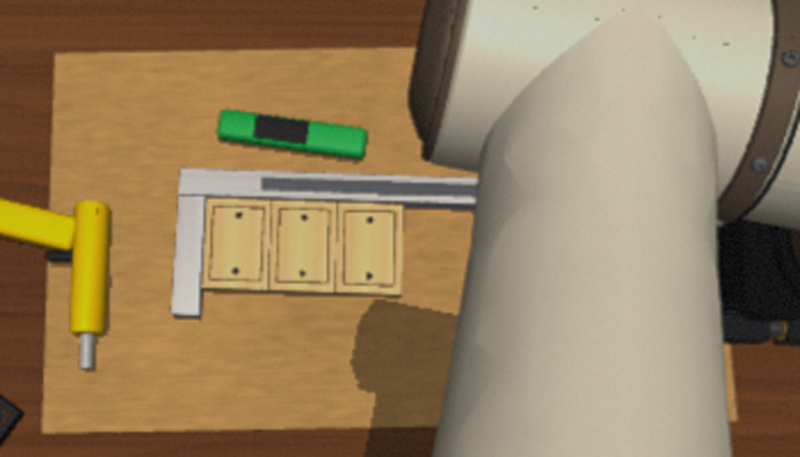

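The row at (205–403, 200–293) is intact in the corner, and the gun and knife are where they started. The last press raised the force from 10 to 12 N with no further travel, so the cap bottomed out before I released it.

```bash
python3 -c "
from station import *
print(finish_job())"
```

```text
the job is handed in; nothing more can be done
None
```

I handed the job in at about 32 s: the three blanks sit in a tight row in the square's corner, pressed in with about 6 N and no measurable shift of the square. The nozzle cap was pressed until it bottomed out, then released; I did not check its return in a picture. The glue gun and knife look undisturbed, but the arm hid the tape in the last picture.

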